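# Tap a wooden blank down onto its parallels in a drill vise

## Task

The wooden blank gripped in the drill vise has ridden up off the two steel parallels underneath it, so they still slide about loosely. Take the soft-faced mallet and tap the blank down until it sits level and tight on both parallels, so that neither can slide any more; use only the mallet on it, not the fingers. Then put the mallet back down on the bench clear of the vise, and leave the turned knob and the varnish jar where they stand.

Things in the scene. Friction and masses are not known exactly. Their poses are not given: they have to be found in the camera images.
- vise: Heavy grey drill vise, fixed to the bench. Origin on the bench under the centre of the jaw gap; z up; x along its screw (cross handle 142 mm towards -x, up to 70 mm high; back of the fixed jaw 62 mm towards +x); y along the jaws, 104 mm long. Its bed is 30 mm, its jaw tops 70 mm above the bench; lugs reach 71 mm to either side.
- blank: Wooden block, 44 (vise x) x 100 (vise y) x 36 mm high, nipped between the jaws; origin at the centre of its underside. It can only go up or down and rock end to end, against the jaws' friction (11 N, 0.4 N m) and sluggishly: a tap lowers it a few mm, mostly at the end tapped. It starts 4 to 9 mm high, up to 0.05 rad off level. Seated: top 88 mm above the bench, 0.7 mm less when tight, and solid.
- blank_left (a point): Pencilled cross on the blank's top face, 32 mm from its centre towards the vise's +y. Seated height 88 mm above the bench.
- blank_right (a point): Pencilled cross on the blank's top face, 32 mm from its centre towards the vise's -y. Seated height 88 mm above the bench.
- parallel_near: Loose steel bar, 8 x 130 x 22 mm high, lying on the vise bed under the blank along the vise's y, on the side of the screw handle (16.5 mm from the gap's centre); its ends stick out past the blank. Origin at the centre of its underside.
- parallel_far: Its twin on the side of the fixed jaw (16.5 mm from the gap's centre towards the vise's +x).
- mallet: Mallet of about 0.42 kg, standing on its big soft white face on the bench, handle level. Origin at the centre of that face's underside; z up along the head, the handle points to -x.
- mallet_center (a point): Middle of the steel block in the mallet's head, 36 mm above the white face's underside; axes as the mallet's. The block is 40 mm high, 44 mm along x and 38 mm between flat sides along y: grip it there. Below it the white face, 47 mm across and 16 mm thick; above it a black face 32 mm across, 34 mm high. The handle, at most 26 mm thick, leaves it level at this height to 190 mm from here.
- knob_mid (a point): Turned furniture knob, teal top on a wooden foot, 48 mm across, 54 mm high, loose; this point is half-way up. To be left alone.
- varnish_jar_mid (a point): White jar with black lid, 62 mm across, 68 mm high, loose; this point is half-way up. To be left alone.
There are look-alikes about, which are no part of the job. There is more than one size of the mallet; the job needs the larger.

How it is judged:
By the outcome, as a careful person would: the job done as asked, in the order asked, and still so for the second after the job is handed in, with the robot touching nothing.
It also fails if it takes over 67 s, if anything falls off the work surface, if the arm or the gripper's body presses on something with over 40 N, if the wrist force passes 120 N, or if a joint passes its speed limit or range.

## Robot

A 6-joint arm with a two-finger parallel gripper is mounted at the origin on a cart in front of the work surface, level with it; the furniture and walls round the work are solid. World frame = base frame: x ahead of the robot, y to its left, z up, the work surface at z = 0. Lengths are in m, angles in degrees, forces in N, time in s.
With the tool pointing down it reaches from about 0.375 to 0.9 m from the base axis. Payload 3.1 kg.
Tool frame: the origin (TCP) lies on the centre line of the jaws, within the pads' length; the fingertips stand 22 mm ahead of it and the grasp point (between the pads) lies 3 mm ahead of it; y points along the fingers, z is the direction in which the jaws open and shut, and the axes are right-handed (so a half turn about y gives the same grasp; the last joint's range is limited). The gripper opens to 87 mm and grips with 3 to 60 N. Pads are 19 mm wide; open, the fingers measure 117 mm over their backs; the gripper's body (75 mm by 190 mm) begins 51 mm behind the grasp point.
Start: joints at [53.543, 30.224, 82.088, -0, 67.689, -10.227], TCP at [0.276, 0.561, 0.245] pointing down, gripper open.
Joint ranges: [-176.69, 176.69], [-43.24, 126.21], [12.49, 139.97], [-82, 262], [0, 151.66], [-163.58, 163.58]. Speed limits (degrees/s): [159.86, 159.86, 180, 180, 180, 180].

## Interface

Orientations are given as a 3x3 rotation matrix whose columns are the frame's x, y, z axes.
In Python, from rig import bot gives the robot as it stands.
- The arm moves only by the tool jog_arm, never from a script. Its argument "motion" is one flat list of numbers, 6 for each row, row after row: the shift along the tool's x, y, z in mm, then the turn, a rotation vector about the tool's x, y, z in degrees. A call has 1 to 20 rows; each row is the pose to reach, as a shift and turn from the pose commanded when the call began, along the tool's axes at that moment; what a row does not reach only later rows make up. A row lasts 1/8 s, in which the tool goes at most 62.5 mm and 10.7 degrees, less where a joint would pass 70% of its speed; a pose out of reach is approached as far as the arm can. A call with a gripper value outside its range is refused whole. "gripper" is the opening, from 0 (shut) to 1 (fully open), set as the call begins (left out, the last holds). The fingers move at their own pace and stop on an object; the grip force is fixed at half the most. Time passes only in rows, so rows that repeat a pose let the fingers close. It gives the time, the measured TCP pose, the force and the opening at its end, in the units of the state.
- bot.read_state(): the state, without advancing time (a new reading comes with each control period).
- bot.capture(name): name is "side" or "top" or "wrist"; returns (picture, depth): 480x640x3 uint8, red, green, blue; 480x640 float32, m along the optical axis (not along the pixel's ray), 0 where there is no reading.
- bot.get_calibration(name): a dict with "mtx" (3x3 intrinsics, pixels), "pose" (4x4, takes a point from camera to world coordinates); the wrist camera has in their place "hand_eye" (4x4, takes a point from camera to tool coordinates, whose origin is the TCP and whose axes are the tool frame's). Camera axes: x right, y up, looking along -z (the intrinsics and any distortion apply to the point x, -y, -z); pixel columns grow to the right and rows downward; lengths in m; the calibration is good to about 2 mm. The wrist camera is an equidistant fisheye: a pixel r from the principal point sees the ray r / f radians off the axis. A picture is of the moment at which its call begins: read the wrist's pose just before it. get_calibration takes no time and is no camera call.
- bot.hand_in(): hands the job in, once; it reports no verdict.
The state is a dict: "time_s": time; "joint_positions": joint angles; "qvel": joint speeds; "tau": joint torques, N m; "position": TCP position; "tcp_rot": TCP orientation; "force": force on the tool from outside, world axes, zero at the start; "moment": the same for the moment, N m; "opening": opening from 0.0 (shut) to 1.0 (fully open).
Only numpy, scipy, OpenCV 4.12 (cv2) and the standard library are available. Lean on these libraries where they do the work, as an engineer would, in place of code of your own. Each camera call takes 0.05 s, during which the arm holds its last target.

## Working session

There is one attempt and no reset: what is moved stays moved. The work goes in short steps, Python scripts to look and compute and a tool call to move; the robot and the scene stay as the last step left them, time stands still between calls to the robot, and variables do not carry over. Pictures are saved under pics/ and viewed, and the job is handed in when it is done.

Besides the shell and the picture viewer there is one more tool, called after "Request:" by a JSON object that holds its "fn" and its "kwargs". jog_arm: Moves the arm, as the interface text tells. Its arguments: {"type":"object","properties":{"motion":{"type":"array","items":{"type":"number"}},"gripper":{"type":"number"}},"required":["motion"]}

```bash
ls; mkdir -p pics; cat > h.py <<'E'
import numpy as np, cv2
from rig import bot
def save(n,im): cv2.imwrite('pics/'+n,cv2.cvtColor(im,cv2.COLOR_RGB2BGR))
def ray(cal,u,v):
    K=cal['mtx'];P=cal['pose'];d=np.array([(u-K[0,2])/K[0,0],-(v-K[1,2])/K[1,1],-1.]);return P[:3,3],P[:3,:3]@d
def onplane(cal,u,v,z):
    o,d=ray(cal,u,v);return o+d*(z-o[2])/d[2]
def pt(cal,D,u,v):
    o,d=ray(cal,u,v);return o+d*D[v,u]
def cloud(cal,D):
    v,u=np.mgrid[0:480,0:640];K=cal['mtx'];P=cal['pose']
    d=np.stack([(u-K[0,2])/K[0,0],-(v-K[1,2])/K[1,1],-np.ones_like(u,float)],-1)*D[...,None]
    return d@P[:3,:3].T+P[:3,3]
E
python3 - <<'E'
from h import *
print(bot.read_state())
for n in ('top','side'):
    im,D=bot.capture(n);save(n+'0.png',im);np.savez(n+'0.npz',im=im,D=D)
    c=bot.get_calibration(n);print(n,{k:(np.round(v,3).tolist() if hasattr(v,'shape') else v) for k,v in c.items()})
E
```

```text
pics
{'time_s': 0.0, 'joint_positions': array([ 5.35414360e+01,  3.02797696e+01,  8.21545305e+01, -3.19295897e-04,
        6.76863190e+01, -1.02280122e+01]), 'qvel': array([ 0.08072126, -0.06282963, -0.06411979, -0.05633749, -0.02235487,
        0.09651256]), 'tau': array([ 1.13240232e-03, -4.40042388e+01, -1.76593745e+01,  6.33267383e-02,
        5.83575584e-02, -1.74207762e-04]), 'position': array([0.27582612, 0.5601123 , 0.24357324]), 'tcp_rot': array([[ 8.97023525e-01, -1.24684916e-03,  4.41981041e-01],
       [-4.41982646e-01, -1.69624670e-03,  8.97021997e-01],
       [-3.68742243e-04, -9.99997784e-01, -2.07265888e-03]]), 'force': array([ 0.09779167, -0.70627517,  0.39880419]), 'moment': array([0.01039193, 0.0024878 , 0.00995889]), 'opening': 1.0040631307146215}
top {'mtx': [[493.199, 0.0, 321.705], [0.0, 493.199, 236.328], [0.0, 0.0, 1.0]], 'pose': [[-0.028, 0.987, -0.161, 0.423], [-1.0, -0.03, -0.009, 0.142], [-0.014, 0.16, 0.987, 1.123], [0.0, 0.0, 0.0, 1.0]]}
side {'mtx': [[570.169, 0.0, 318.567], [0.0, 570.169, 234.776], [0.0, 0.0, 1.0]], 'pose': [[0.842, 0.331, -0.425, 0.132], [-0.539, 0.543, -0.644, -0.573], [0.018, 0.771, 0.636, 0.789], [0.0, 0.0, 0.0, 1.0]]}
```

View pics/top0.png

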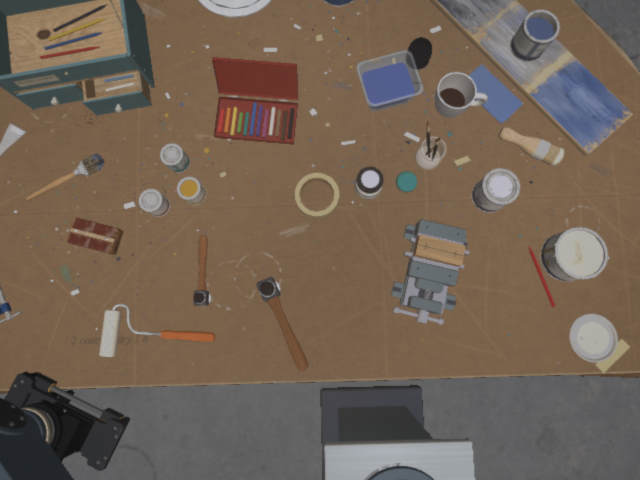

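View pics/side0.png

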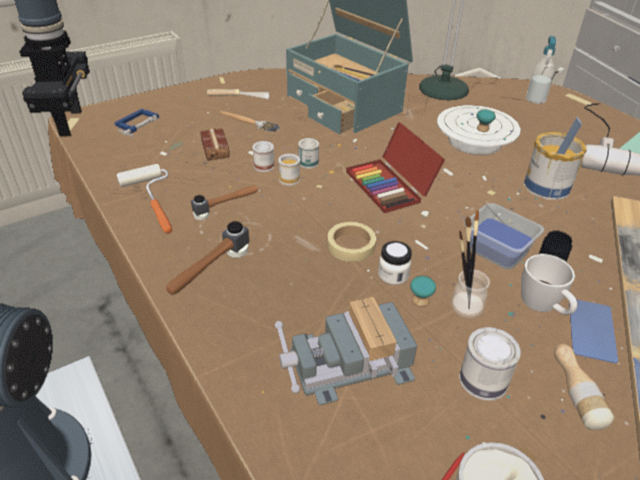

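Mallet candidates in the top view are (202,298), small, and (268,289), large. The one at (268,289) has the bigger head and longer handle, so it fits. I'll check it in an enlarged crop and measure.

```bash
python3 - <<'E'
from h import *
t=np.load('top0.npz');s=np.load('side0.npz')
ct=bot.get_calibration('top');cs=bot.get_calibration('side')
A=cv2.resize(t['im'][220:380,180:320],None,fx=2.8,fy=2.8,interpolation=2)
B=cv2.resize(t['im'][205:325,385:485],None,fx=3.7,fy=3.73,interpolation=2)
h=min(len(A),len(B));save('crop1.png',np.hstack([A[:h],B[:h]]))
save('crop2.png',cv2.resize(s['im'][280:410,260:430],None,fx=4.5,fy=4.5,interpolation=2))
for nm,c,d in(('top',ct,t),('side',cs,s)):
    X=cloud(c,d['D']);ok=d['D']>0
    # head tops
    m=ok&(X[...,2]>.075)&(X[...,2]<.105)
    n,l,st,ce=cv2.connectedComponentsWithStats(m.astype(np.uint8))
    for i in range(1,n):
        if st[i,4]>15:
            P=X[l==i];print(nm,st[i],ce[i].round(1),np.median(P,0).round(4),P[:,2].max().round(4))
    b=ok&(abs(X[...,2])<.012)
    print('bench z',np.median(X[...,2][b]))
E
```

```text
top [   1    0  126   74 7002] [60.9 34.3] [1.0756 0.7342 0.0926] 0.105
top [111   0  12  25 119] [117.3   8.3] [1.1392 0.6062 0.0921] 0.0963
top [   7    0  137   98 1173] [83.  71.4] [0.9628 0.69   0.091 ] 0.105
top [ 518   10   42   40 1099] [538.5  29.4] [ 1.0538 -0.3553  0.0824] 0.105
top [212  60  86  18 867] [254.2  68. ] [0.9799 0.2924 0.0885] 0.1044
top [437  72  40  38 257] [456.6  89.9] [ 0.9159 -0.1612  0.0797] 0.0853
top [ 82  90  60  15 290] [111.2  96.5] [0.927  0.6169 0.0808] 0.087
top [427 142   3   6  16] [428.1 144.5] [ 0.7867 -0.0863  0.088 ] 0.1032
top [ 481  168   39   38 1116] [500.2 186.4] [ 0.6887 -0.2365  0.085 ] 0.0918
top [554 227  25  50 157] [562.5 249.8] [ 0.5506 -0.3543  0.0769] 0.0822
top [573 227  35  52 240] [594.9 255.6] [ 0.5292 -0.432   0.0767] 0.0814
top [ 414  235   52   31 1065] [439.1 250.3] [ 0.5532 -0.0943  0.0925] 0.0992
bench z 0.001062929265484791
side [ 57   0  29   6 104] [68.3  1.6] [0.5386 1.7999 0.0818] 0.0932
side [615   0  25  12 156] [630.    3.8] [2.4111 0.6963 0.0866] 0.1045
side [  0   5  18  10 127] [8.  9.4] [0.333  1.7994 0
[... 586 characters left out ...]
side [540 138  23  16 220] [551.3 144.3] [1.2613 0.1293 0.0916] 0.1048
side [565 143  16  12 110] [572.3 149.4] [1.2866 0.0858 0.0926] 0.1049
side [531 147  52  27 576] [554.3 163.5] [1.1948 0.0638 0.0905] 0.1049
side [524 254  51  36 384] [549.1 270.8] [ 0.9128 -0.1623  0.079 ] 0.0834
side [462 260  13  22 141] [468.7 271.2] [ 0.7703 -0.0911  0.0913] 0.1048
side [ 349  297   47   57 1582] [371.6 324.6] [ 0.549  -0.1039  0.0919] 0.0974
side [ 467  327   54   45 1795] [493.1 348.7] [ 0.6862 -0.2404  0.0848] 0.0904
side [   0  407   55   73 1092] [ 31.8 454.6] [ 0.0402 -0.0567  0.0909] 0.105
side [458 442  86  38 497] [496.9 456.8] [ 0.5719 -0.3626  0.0766] 0.0802
bench z 0.0009153645311759662
```

View pics/crop1.png

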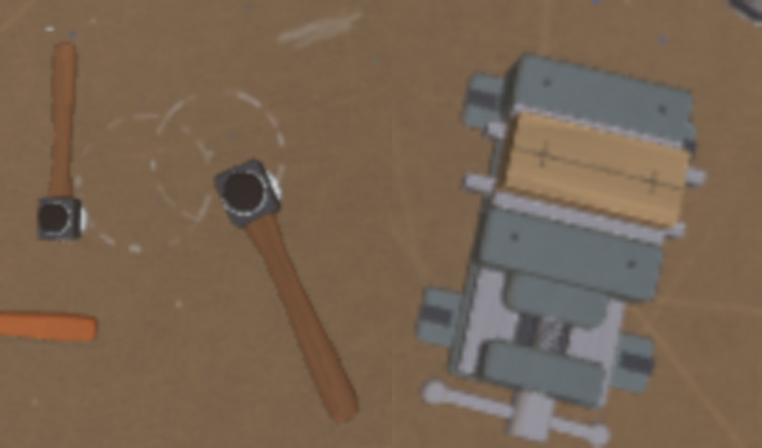

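View pics/crop2.png

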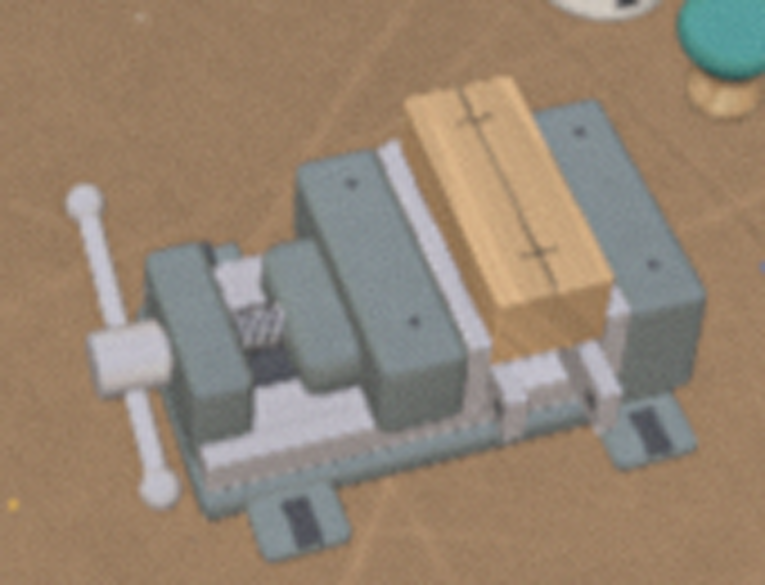

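The crop confirms it: the head at top (268,289) is clearly larger than the one at (202,298), so it is the job's mallet. Pencil crosses are visible at about (404,247) and (434,254) in the top view. Next I measure the head, handle, crosses and vise.

```bash
python3 - <<'E'
from h import *
t=np.load('top0.npz');s=np.load('side0.npz')
ct=bot.get_calibration('top');cs=bot.get_calibration('side')
T=cv2.resize(t['im'][275:305,250:290],None,fx=18,fy=18,interpolation=2)
save('m_top.png',T)
save('m_side.png',cv2.resize(s['im'][215:265,210:260],None,fx=11,fy=11,interpolation=2))
save('b_top.png',cv2.resize(t['im'][225:280,400:475],None,fx=10,fy=10,interpolation=2))
X=cloud(ct,t['D'])
print('headz',(X[280:300:2,258:280:2,2]*1000).round(0))
# handle orange-brown reddish mask
for nm,c,d,box in(('top',ct,t,(295,380,265,315)),):
    im=d['im'].astype(int);hsv=cv2.cvtColor(d['im'],cv2.COLOR_RGB2HSV)
    print(hsv[330,285],hsv[340,240])
E
```

```text
headz [[ 3.  3. 54. 57. 58. 57. 61. 55. -3. -0. -1.]
 [56. 55. 61. 67. 71. 66. 70. 56. 42. 18.  0.]
 [55. 59. 71. 71. 68. 70. 68. 69. 56. 20. 17.]
 [55. 70. 72. 70. 72. 70. 73. 70. 57. 42. 14.]
 [53. 72. 69. 73. 69. 71. 68. 71. 61. 53. 17.]
 [53. 69. 67. 72. 70. 74. 70. 71. 58. 55. 35.]
 [-0. 68. 69. 69. 69. 68. 70. 72. 57. 57. 52.]
 [ 1. 55. 67. 71. 72. 70. 66. 59. 54. 56. 51.]
 [ 2. -1. 56. 57. 59. 58. 54. 54. 51. 44.  3.]
 [ 4.  0. 56. 55. 54. 58. 51. 52. 48. 45. 38.]]
[ 13 129 113] [ 15  99 121]
```

View pics/m_top.png

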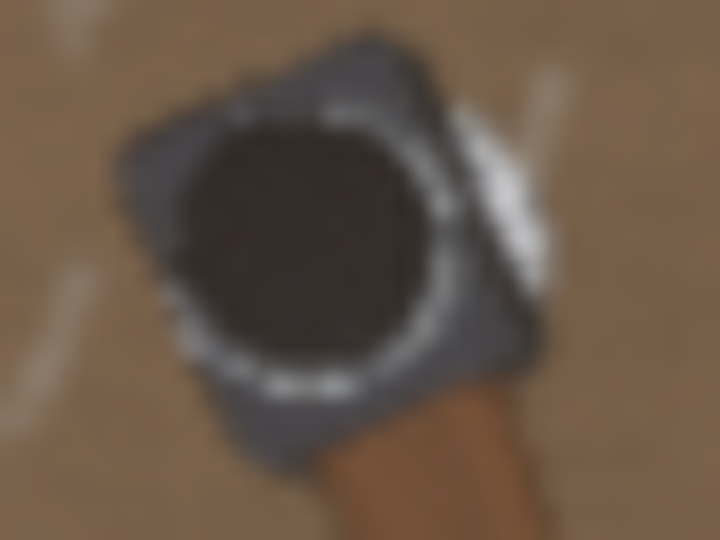

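View pics/m_side.png

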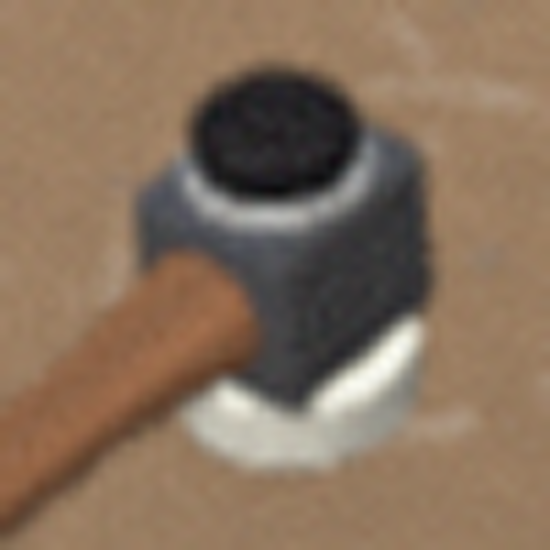

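View pics/b_top.png

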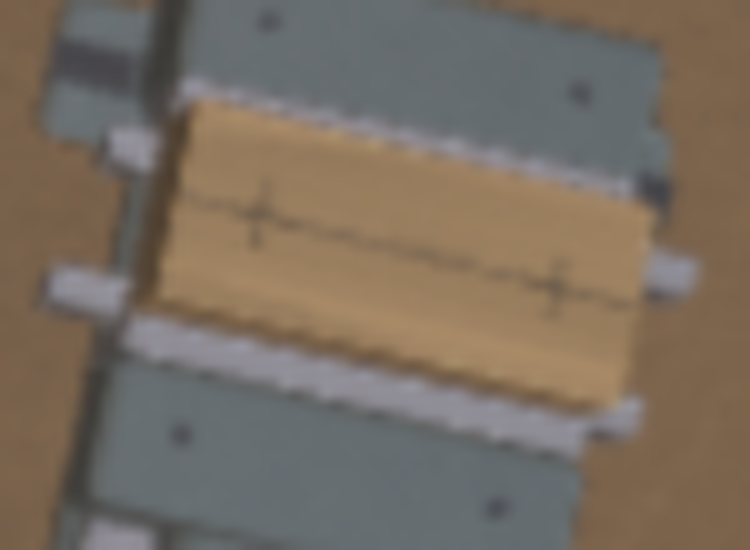

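```bash
cat >> h.py <<'E'
def tri(r1,r2):
    A=[];b=[]
    for o,d in(r1,r2):
        d=d/np.linalg.norm(d);M=np.eye(3)-np.outer(d,d);A.append(M);b.append(M@o)
    x=np.linalg.lstsq(np.vstack(A),np.hstack(b),rcond=None)[0]
    (o1,d1),(o2,d2)=r1,r2;n=np.cross(d1,d2);n/=np.linalg.norm(n)
    return x,abs((o2-o1)@n)
def blankplane(c,d,vx,yaw):
    X=cloud(c,d['D']);R=np.array([np.cos(yaw),np.sin(yaw)]);Q=np.array([-np.sin(yaw),np.cos(yaw)])
    p=X[...,:2]-vx;a=p@R;b=p@Q
    m=(d['D']>0)&(abs(a)<.018)&(abs(b)<.045)&(X[...,2]>.08)&(X[...,2]<.11)
    M=np.c_[np.ones(m.sum()),a[m],b[m]];k=np.linalg.lstsq(M,X[...,2][m],rcond=None)[0]
    b0=(d['D']>0)&(abs(a)<.3)&(abs(b)<.3)&(abs(X[...,2])<.012)
    return m.sum(),k,np.std(X[...,2][m]-M@k),np.median(X[...,2][b0])
E
python3 - <<'E'
from h import *
t=np.load('top0.npz');s=np.load('side0.npz')
ct=bot.get_calibration('top');cs=bot.get_calibration('side')
print('cap',tri(ray(ct,266.5,287.9),ray(cs,234.7,226.7)), onplane(ct,266.5,287.9,.07),onplane(cs,234.7,226.7,.07))
L=tri(ray(ct,425.6,246.1),ray(cs,365.1,305.8));Rr=tri(ray(ct,455.4,253.4),ray(cs,379.1,335.6));print('L',L,'R',Rr)
v=L[0]-Rr[0];print(np.linalg.norm(v));yaw=np.arctan2(-v[0],v[1]);print('vise yaw',np.degrees(yaw))
for n,c,d in(('t',ct,t),('s',cs,s)):
    z=.093
    a,b=[(425.6,246.1),(455.4,253.4)] if n=='t' else [(365.1,305.8),(379.1,335.6)]
    l,r=onplane(c,*a,z),onplane(c,*b,z);v=l-r;cen=(l+r)/2;y=np.arctan2(-v[0],v[1]);print(n,l,r,cen,np.degrees(y))
    print(blankplane(c,d,cen[:2],y))
# handle direction
hs=cv2.cvtColor(t['im'],cv2.COLOR_RGB2HSV);X=cloud(ct,t['D'])
for n,c,d,(r0,r1,c0,c1) in(('t',ct,t,(305,372,268,310)),('s',cs,s,(238,294,165,230))):
    X=cloud(c,d['D'])
    m=np.zeros((480,640),bool);m[r0:r1,c0:c1]=X[r0:r1,c0:c1,2]>.018
    pix=np.argwhere(m)[:,::-1]
    P=np.array([onplane(c,u,vv,.036 )[:2] for u,vv in pix]);mu=P.mean(0);w=np.linalg.svd(P-mu,full_matrices=False)[2][0]
    w*=-np.sign(w[0]);print('handle',n,mu,w,'mallet yaw',np.degrees(np.arctan2(-w[1],-w[0])))
E
```

```text
cap (array([0.48686421, 0.27319714, 0.06220092]), np.float64(0.00038151889817267655)) [0.4865683  0.27216093 0.07      ] [0.48288769 0.2641876  0.07      ]
L (array([ 0.56306505, -0.06646726,  0.09358466]), np.float64(0.00043413831708277435)) R (array([ 0.54588964, -0.12839686,  0.09050183]), np.float64(9.349204078908975e-05))
0.06434106853397806
vise yaw -15.500704433646613
t [ 0.56295005 -0.0664787   0.093     ] [ 0.54563318 -0.12776615  0.093     ] [ 0.55429162 -0.09712243  0.093     ] -15.777723058050741
(np.int64(722), array([ 0.09271635, -0.00944381,  0.04440651]), np.float64(0.0018737512412844582), np.float64(0.001012353824275225))
s [ 0.5636436  -0.06610605  0.093     ] [ 0.54436551 -0.12997286  0.093     ] [ 0.55400455 -0.09803946  0.093     ] -16.796356616026934
(np.int64(941), array([ 0.09267594, -0.00753872,  0.04422942]), np.float64(0.00127948607346136), np.float64(0.0009711952330372364))
handle t [0.3780293  0.22672696] [-0.91513335 -0.40315127] mallet yaw 23.77532798223205
handle s [0.3832892  0.22846705] [-0.90794097 -0.41909807] mallet yaw 24.777657693275806
```

```bash
python3 - <<'E'
from h import *
t=np.load('top0.npz');s=np.load('side0.npz')
ct=bot.get_calibration('top');cs=bot.get_calibration('side')
for c,d,(r0,r1,c0,c1) in((ct,t,(276,304,252,284)),(cs,s,(216,262,218,252))):
    X=cloud(c,d['D'])
    g=cv2.cvtColor(d['im'],cv2.COLOR_RGB2GRAY)
    m=np.zeros((480,640),bool);m[r0:r1,c0:c1]=(g[r0:r1,c0:c1]<62)&(X[r0:r1,c0:c1,2]>.062)
    pix=np.argwhere(m);P=X[m];print(m.sum(),pix.mean(0),np.median(P,0),np.ptp(np.percentile(P,[3,97],0),axis=0),np.percentile(P[:,2],[10,50,90,98]))
    print((X[r0:r1:3,c0:c1:3,2]*1000).round(0))
E
```

```text
146 [287.84246575 266.30136986] [0.48643724 0.2729019  0.06980278] [0.02523333 0.02590067 0.00738199] [0.06731958 0.06980278 0.0727627  0.0740476 ]
[[-1.  3.  1. -1. -1.  2.  2.  3.  4.  1. -2.]
 [ 2. -2. -1. -0. 56. 60. 56. 37.  3.  3. -1.]
 [ 2.  3. 56. 57. 67. 72. 70. 56. 18. -1.  1.]
 [-1.  6. 56. 71. 69. 72. 73. 61. 27.  3.  4.]
 [ 3.  1. 53. 69. 73. 74. 68. 68. 53. 19.  2.]
 [ 1.  1.  1. 71. 66. 69. 70. 62. 55. 14.  2.]
 [ 5.  1.  1. 59. 71. 67. 66. 55. 56. 42.  0.]
 [ 0.  1.  2.  2. 55. 59. 52. 50. 44.  1.  2.]
 [-2.  2.  4.  2. 56. 48. 52. 48. 47. 37.  3.]
 [ 2.  2.  2.  1. -1.  5. 47. 47. 46. 42.  3.]]
127 [226.81889764 234.65354331] [0.48288497 0.2639484  0.06935017] [0.02463137 0.02295138 0.00893981] [0.06512993 0.06935017 0.07129898 0.07197578]
[[ 4.  1.  3. -0.  1.  1.  4. -0.  3.  2. -0.  2.]
 [-3. -1.  0.  2. -1. -0.  2. -1.  4.  2. -1. -2.]
 [ 2.  3.  0. -1. 71. 70. 69. 69.  2.  3.  2.  2.]
 [ 2.  2.  2. 69. 70. 70. 70. 71. 69.  0.  1. -2.]
 [-0.  4.  0. 65. 70. 71. 71. 69. 61. 57.  2. -1.]
 [ 2.  5. 58. 61. 61. 66. 65. 61. 56. 55. 48.  1.]
 [ 0. -1. 54. 57. 57. 61. 59. 57. 57. 46. 39.  1.]
 [ 1.  2. 47. 51. 51. 55. 55. 55. 44. 39. 32. -0.]
 [ 1. -0. 52. 46. 44. 49. 50. 44. 41. 31. 24.  1.]
 [-1. 47. 46. 47. 43. 41. 43. 36. 29. 26.  0.  2.]
 [47. 48. 44. 44. 40. 33. 35. 29. 23. 17.  0. -1.]
 [44. 43. 41. 40. 30. 24. 27. 21. 14. 13.  2. -0.]
 [44. 41. 32.  7. 15. 15. 17. 17. 14.  7.  2.  0.]
 [37.  1. -0. -0.  5.  7.  7.  7.  5.  2.  1.  1.]
 [-0.  1.  1.  1. -1.  1. -0.  5.  4. -1.  1.  1.]
 [ 1.  5.  1.  0.  2.  2.  0.  4.  2.  3. -2. -0.]]
```

The cameras agree at the vise but differ by about 9 mm at the mallet (top vs side). I'll hover above it and settle this with the wrist camera.

```bash
cat >> h.py <<'E'
from scipy.spatial.transform import Rotation as Ro
def Rdown(zang):  # tool y down, tool z at heading zang deg
    a=np.radians(zang);z=np.array([np.cos(a),np.sin(a),0]);y=np.array([0,0,-1.]);return np.c_[np.cross(y,z),y,z]
def delta(p,Rt,st=None):
    st=st or bot.read_state();R=st['tcp_rot'];sh=R.T@(np.array(p)-st['position'])*1000;rv=Ro.from_matrix(R.T@Rt).as_rotvec(degrees=True)
    print('shift',sh.round(1),'turn',rv.round(2));return sh,rv
def wristpix(u,v,z,st):
    c=bot.get_calibration('wrist');K=c['mtx'];H=c['hand_eye']
    x,y=(u-K[0,2])/K[0,0],(v-K[1,2])/K[1,1];r=np.hypot(x,y);d=np.array([np.sin(r)*x/r,-np.sin(r)*y/r,-np.cos(r)])
    R=st['tcp_rot'];o=R@H[:3,3]+st['position'];d=R@H[:3,:3]@d
    return o+d*(z-o[2])/d[2]
E
python3 - <<'E'
from h import *
delta([.485,.268,.20],Rdown(114.2))
c=bot.get_calibration('wrist');print(c)
E
```

```text
shift [ 316.8   43.9 -169.5] turn [  0.09 -50.43  -0.07]
{'mtx': array([[371.64829954,   0.        , 316.05612189],
       [  0.        , 371.64829954, 242.84728084],
       [  0.        ,   0.        ,   1.        ]]), 'hand_eye': array([[-9.46800980e-05, -9.57291600e-01, -2.89124167e-01,
        -7.90579210e-02],
       [-9.91368097e-04,  2.89124117e-01, -9.57291106e-01,
        -1.40941039e-01],
       [ 9.99999504e-01,  1.95992060e-04, -9.76402651e-04,
         8.78292164e-04],
       [ 0.00000000e+00,  0.00000000e+00,  0.00000000e+00,
         1.00000000e+00]])}
```

Request:
{"fn": "jog_arm", "kwargs": {"motion": [32,4,-17,0,-5,0,64,9,-34,0,-10,0,96,13,-51,0,-15,0,128,18,-68,0,-20,0,160,22,-85,0,-25.2,0,192,26,-102,0,-30.2,0,224,31,-119,0,-35.3,0,256,35,-136,0,-40.3,0,288,40,-153,0,-45.4,0,317,44,-169.5,0,-50.4,0,317,44,-169.5,0,-50.4,0,317,44,-169.5,0,-50.4,0], "gripper": 1}}

```text
time_s: 1.6
position: [0.485, 0.2687, 0.2003]
tcp_rot: [[0.913, -0.001, -0.408], [0.408, 0.0, 0.913], [-0.001, -1.0, 0.001]]
force: [0.1, 0.5, 0.2]
opening: 0.999
```

```bash
python3 - <<'E'
from h import *
st=bot.read_state();im,D=bot.capture('wrist');save('w1.png',im);np.savez('w1.npz',im=im,D=D,R=st['tcp_rot'],p=st['position'])
print(st['time_s'],st['position'],st['tcp_rot'].round(4),st['joint_positions'].round(1),st['force'])
E
```

```text
1.6 [0.4850452  0.26866828 0.20028062] [[ 9.128e-01 -1.300e-03 -4.084e-01]
 [ 4.084e-01  1.000e-04  9.128e-01]
 [-1.100e-03 -1.000e+00  6.000e-04]] [ 17.4  28.1  94.9   0.   57.1 -96.7] [0.10177336 0.52766838 0.19902922]
```

View pics/w1.png

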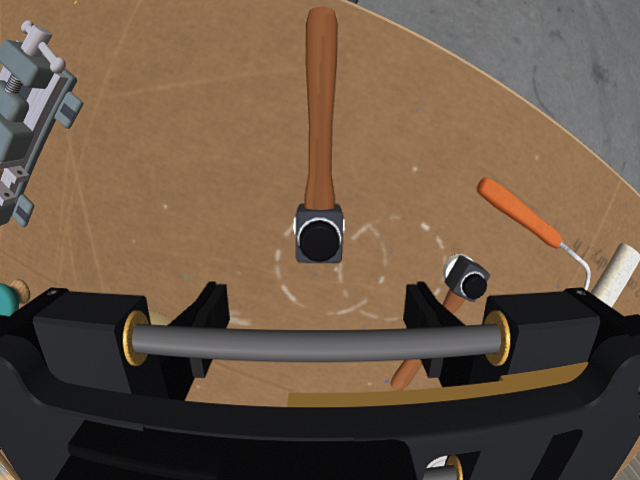

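The wrist view has the mallet's black face at about (320,240), with the handle running straight up to (321,12). Computing positions.

```bash
python3 - <<'E'
from h import *
d=np.load('w1.npz');st=dict(tcp_rot=d['R'],position=d['p']);im=d['im']
g=cv2.cvtColor(im,cv2.COLOR_RGB2GRAY)
m=np.zeros_like(g);m[215:270,290:350]=(g[215:270,290:350]<38)
n,l,s,ce=cv2.connectedComponentsWithStats(m);i=1+s[1:,4].argmax();print(s[i],ce[i])
D=d['D'];print('depth cap',D[240,320])
save('w1c.png',cv2.resize(im[190:275,280:360],None,fx=7,fy=7,interpolation=2))
for z in(.068,.07,.072):print(wristpix(*ce[i],z,st))
a=wristpix(321,20,.036,st);b=wristpix(320,190,.036,st);print(a,b,np.degrees(np.arctan2(*(b-a)[1::-1])))
for e in((296,262),(342,262),(296,206),(344,206)):print(e,wristpix(*e,.056,st))
E
```

```text
[ 300  221   39   41 1269] [318.8463357  241.11268716]
depth cap 0.28209445
[0.48639919 0.27210598 0.068     ]
[0.48586532 0.27184949 0.07      ]
[0.48533145 0.27159301 0.072     ]
[0.32338518 0.20120818 0.036     ] [0.45428385 0.25897357 0.036     ] 23.811799813418347
(296, 262) [0.51341806 0.26392813 0.056     ]
(342, 262) [0.49809335 0.29820391 0.056     ]
(296, 206) [0.47078512 0.24559993 0.056     ]
(344, 206) [0.4554265  0.27985626 0.056     ]
```

View pics/w1c.png

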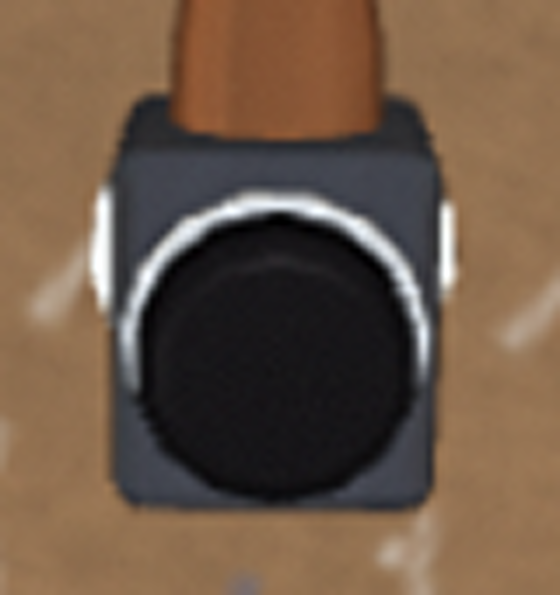

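Wrist and top agree: head centre (0.486, 0.272), yaw about 24°. The side camera is the outlier there. Descending to grip now.

Request:
{"fn": "jog_arm", "kwargs": {"motion": [-1.8,40,2.6,0,0,0,-1.8,80,2.6,0,0,0,-1.8,115,2.6,0,0,0,-1.8,140,2.6,0,0,0,-1.8,159,2.6,0,0,0,-1.8,159,2.6,0,0,0], "gripper": 1}}

```text
time_s: 2.4
position: [0.4812, 0.2708, 0.0404]
tcp_rot: [[0.912, -0.003, -0.411], [0.411, -0.001, 0.912], [-0.003, -1.0, 0.001]]
force: [-0.5, -0.4, 0.0]
opening: 1.002
```

Request:
{"fn": "jog_arm", "kwargs": {"motion": [0,0,0,0,0,0,0,0,0,0,0,0,0,0,0,0,0,0,0,0,0,0,0,0,0,0,0,0,0,0,0,0,0,0,0,0,0,0,0,0,0,0], "gripper": 0}}

```text
time_s: 3.28
position: [0.4829, 0.2701, 0.0416]
tcp_rot: [[0.912, -0.0, -0.409], [0.409, 0.0, 0.912], [-0.0, -1.0, 0.0]]
force: [-0.4, 0.7, 1.1]
opening: 0.437
```

Request:
{"fn": "jog_arm", "kwargs": {"motion": [0,-20,0,0,0,0,0,-60,0,0,0,0,0,-100,0,0,0,0,0,-130,0,0,0,0,0,-130,0,0,0,0]}}

```text
time_s: 3.9
position: [0.484, 0.2705, 0.173]
tcp_rot: [[0.912, 0.004, -0.41], [0.41, 0.001, 0.912], [0.004, -1.0, -0.001]]
force: [-0.6, 0.1, -4.3]
opening: 0.433
```

```bash
python3 - <<'E'
from h import *
st=bot.read_state();im,D=bot.capture('wrist');a,Da=bot.capture('side')
print(st['time_s'],st['position'],st['force'],st['moment'],st['opening'])
np.savez('w2.npz',im=im,D=D,R=st['tcp_rot'],p=st['position'])
save('w2.png',np.hstack([cv2.resize(im[150:480,150:490],(400,388)),cv2.resize(a[100:300,120:326],(400,388),interpolation=2)]))
E
```

```text
3.9 [0.48399295 0.27047024 0.17297529] [-0.59272863  0.07288297 -4.25049449] [ 0.07213674 -0.00425425 -0.02240176] 0.43314981448254275
```

View pics/w2.png

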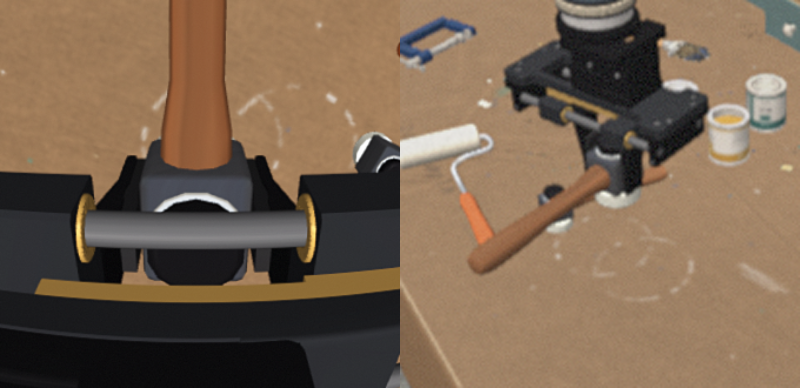

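Held level, force −4.25 N. Next I move over the left cross, aligned with the vise.

```bash
python3 - <<'E'
from h import *
delta([.5595,-.0655,.165],Rdown(74))
E
```

```text
shift [ -66.4    5.4 -337.6] turn [ 4.000e-02  4.017e+01 -1.400e-01]
```

Request:
{"fn": "jog_arm", "kwargs": {"motion": [-6,0,-30,0,4,0,-14,1,-70,0,9,0,-24,2,-120,0,15,0,-34,3,-170,0,21,0,-44,4,-220,0,27,0,-53,4,-270,0,33,0,-61,5,-310,0,37.5,0,-66.4,5.4,-337.6,0,40.2,0,-66.4,5.4,-337.6,0,40.2,0,-66.4,5.4,-337.6,0,40.2,0]}}

```text
time_s: 5.25
position: [0.559, -0.0643, 0.1642]
tcp_rot: [[0.961, -0.005, 0.276], [-0.276, 0.002, 0.961], [-0.005, -1.0, 0.001]]
force: [0.3, 0.2, -4.5]
opening: 0.438
```

```bash
python3 - <<'E'
from h import *
st=bot.read_state();a,Da=bot.capture('top');b,Db=bot.capture('side')
print(st['time_s'],st['position'],st['tcp_rot'].round(4),st['force'],st['moment'],st['opening'])
np.savez('s3.npz',im=b,D=Db);np.savez('t3.npz',im=a,D=Da)
save('p3.png',np.hstack([cv2.resize(a[170:330,380:500],(400,533)),cv2.resize(b[230:400,250:420],(400,533))]))
E
```

```text
5.25 [ 0.5589625  -0.06429848  0.16423653] [[ 9.611e-01 -4.500e-03  2.762e-01]
 [-2.762e-01  1.900e-03  9.611e-01]
 [-4.900e-03 -1.000e+00  6.000e-04]] [ 0.26542953  0.17478967 -4.48410856] [ 0.04814525  0.02115804 -0.03575729] 0.43806340691129714
```

View pics/p3.png

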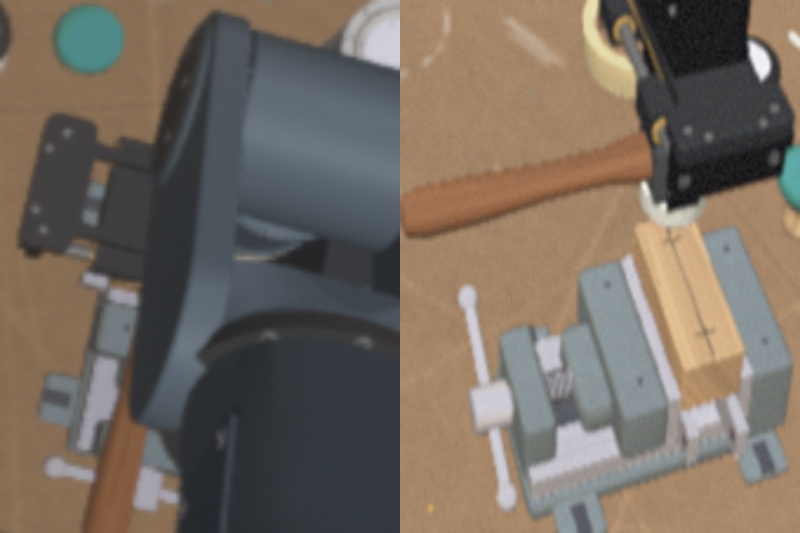

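Request:
{"fn": "jog_arm", "kwargs": {"motion": [0,15,0,0,0,0,0,26,0,0,0,0,0,33,0,0,0,0]}}

```text
time_s: 5.72
position: [0.5603, -0.0637, 0.1329]
tcp_rot: [[0.961, -0.001, 0.277], [-0.277, 0.003, 0.961], [-0.002, -1.0, 0.002]]
force: [-2.9, 4.8, 14.4]
opening: 0.441
```

Request:
{"fn": "jog_arm", "kwargs": {"motion": [0,0,0,0,0,0]}}

```text
time_s: 5.85
position: [0.5602, -0.0642, 0.133]
tcp_rot: [[0.961, -0.001, 0.276], [-0.276, 0.001, 0.961], [-0.001, -1.0, 0.001]]
force: [-0.6, 2.1, -1.2]
opening: 0.436
```

Left end yields, with little force. One more push here, then the right end.

Request:
{"fn": "jog_arm", "kwargs": {"motion": [0,-8,0,0,0,0,0,-8,0,0,0,0,0,2.5,0,0,0,0,0,2.5,0,0,0,0]}}

```text
time_s: 6.35
position: [0.5617, -0.0653, 0.1309]
tcp_rot: [[0.961, 0.003, 0.277], [-0.277, -0.0, 0.961], [0.003, -1.0, 0.0]]
force: [1.9, 1.0, 1.3]
opening: 0.437
```

Request:
{"fn": "jog_arm", "kwargs": {"motion": [0,-10,0,0,0,0,0,-20,0,0,0,0,0,-20,-32,0,0,0,0,-20,-64,0,0,0,0,-20,-64,0,0,0]}}

```text
time_s: 6.98
position: [0.5426, -0.1287, 0.1511]
tcp_rot: [[0.96, 0.0, 0.279], [-0.279, -0.001, 0.96], [0.001, -1.0, -0.001]]
force: [0.4, -0.4, -3.5]
opening: 0.432
```

```bash
python3 - <<'E'
from h import *
st=bot.read_state();b,Db=bot.capture('side');print(st['time_s'],st['position'],st['force'],st['moment'])
np.savez('s4.npz',im=b,D=Db);save('p4.png',cv2.resize(b[230:400,250:420],(600,600),interpolation=2))
E
```

```text
6.975 [ 0.54260515 -0.12868169  0.15105566] [ 0.43296128 -0.38622528 -3.45383476] [ 0.02468348 -0.01958392 -0.07668933]
```

View pics/p4.png

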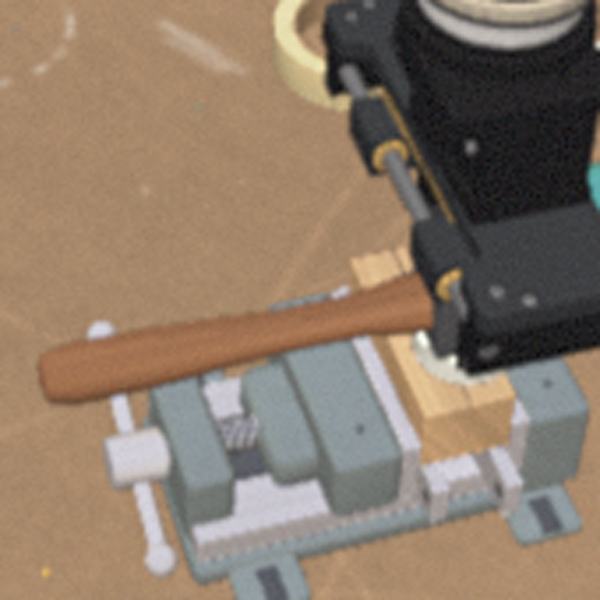

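Request:
{"fn": "jog_arm", "kwargs": {"motion": [0,12,0,0,0,0,0,18,0,0,0,0]}}

```text
time_s: 7.28
position: [0.5423, -0.1255, 0.1315]
tcp_rot: [[0.961, -0.002, 0.275], [-0.275, 0.001, 0.961], [-0.002, -1.0, 0.0]]
force: [-0.2, 0.2, -4.5]
opening: 0.438
```

Request:
{"fn": "jog_arm", "kwargs": {"motion": [0,-8,0,0,0,0,0,-8,0,0,0,0,0,2.5,0,0,0,0]}}

```text
time_s: 7.65
position: [0.544, -0.1269, 0.131]
tcp_rot: [[0.961, 0.003, 0.276], [-0.276, -0.001, 0.961], [0.003, -1.0, -0.001]]
force: [-0.2, -1.3, -3.9]
opening: 0.437
```

Request:
{"fn": "jog_arm", "kwargs": {"motion": [0,0,0,0,0,0]}}

```text
time_s: 7.78
position: [0.5435, -0.1268, 0.1301]
tcp_rot: [[0.961, 0.001, 0.276], [-0.276, -0.0, 0.961], [0.001, -1.0, 0.0]]
force: [0.6, -0.9, -1.7]
opening: 0.432
```

Right contacts at a face height of about 0.089. I'll continue with alternating taps, a bit deeper each time.

Request:
{"fn": "jog_arm", "kwargs": {"motion": [0,-8,0,0,0,0,0,2,0,0,0,0,0,2,0,0,0,0]}}

```text
time_s: 8.15
position: [0.5439, -0.1271, 0.129]
tcp_rot: [[0.961, 0.003, 0.276], [-0.276, -0.001, 0.961], [0.003, -1.0, -0.0]]
force: [-0.4, 0.2, 3.7]
opening: 0.436
```

Request:
{"fn": "jog_arm", "kwargs": {"motion": [0,-12,0,0,0,0,0,-12,32,0,0,0,0,-12,64,0,0,0,0,-12,64,0,0,0,0,0,64,0,0,0,0,0,64,0,0,0]}}

```text
time_s: 8.9
position: [0.5612, -0.0653, 0.1283]
tcp_rot: [[0.961, 0.002, 0.278], [-0.278, 0.001, 0.961], [0.001, -1.0, 0.001]]
force: [1.4, 3.2, 2.1]
opening: 0.433
```

Request:
{"fn": "jog_arm", "kwargs": {"motion": [0,-10,0,0,0,0,0,-10,0,0,0,0,0,1.5,0,0,0,0,0,1.5,0,0,0,0]}}

```text
time_s: 9.4
position: [0.5615, -0.0658, 0.1274]
tcp_rot: [[0.961, 0.002, 0.276], [-0.276, -0.001, 0.961], [0.002, -1.0, -0.0]]
force: [-1.2, -0.9, 6.1]
opening: 0.435
```

Request:
{"fn": "jog_arm", "kwargs": {"motion": [0,-30,0,0,0,0,0,-60,40,0,0,0,0,-70,90,0,0,0,0,-70,140,0,0,0,0,-70,180,0,0,0,0,-70,180,0,0,0]}}

```text
time_s: 10.15
position: [0.61, 0.1108, 0.1951]
tcp_rot: [[0.962, -0.001, 0.272], [-0.272, 0.001, 0.962], [-0.002, -1.0, 0.0]]
force: [-0.1, 0.0, -4.3]
opening: 0.434
```

```bash
cat > chk.py <<'E'
from h import *
import sys
n=sys.argv[1]
st=bot.read_state();print(st['time_s'],st['position'],st['force'])
cs=bot.get_calibration('side');ct=bot.get_calibration('top')
b,Db=bot.capture('side');a,Da=bot.capture('top')
for c,D in((ct,Da),(cs,Db)):
    try:
        k=blankplane(c,dict(D=D),np.array([.5543,-.0973]),np.radians(-16));print(k[0],'z0',(k[1][0]-k[3]).round(5),'slopes',k[1][1:].round(4),'L,R',(k[1][0]-k[3]+np.array([1,-1])*.032*k[1][2]).round(4),'sd',k[2].round(4))
    except Exception as e: print(e)
save(n+'.png',np.hstack([cv2.resize(a[205:305,385:485],(400,400),interpolation=2),cv2.resize(b[270:400,270:400],(400,400),interpolation=2)]))
np.savez(n+'.npz',a=a,b=b,Da=Da,Db=Db)
E
python3 chk.py c1
```

```text
10.15 [0.60998242 0.11080999 0.19510883] [-0.11370127  0.02526367 -4.29376652]
718 z0 0.08697 slopes [0.0009 0.0031] L,R [0.0871 0.0869] sd 0.0019
924 z0 0.08705 slopes [0.0012 0.0048] L,R [0.0872 0.0869] sd 0.0013
```

View pics/c1.png

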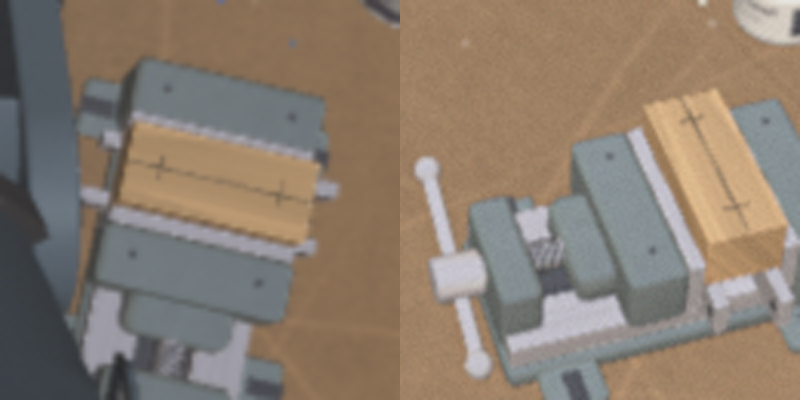

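Both cameras give about 87.0 mm with a near-level top. I'll add firmer confirming taps at each end and look for a solid stop, starting from the right.

```bash
python3 - <<'E'
from h import *
delta([.5421,-.1268,.142],Rdown(74))
E
```

```text
shift [ 1.000e-01  5.350e+01 -2.442e+02] turn [ 0.09  0.05 -0.15]
```

Request:
{"fn": "jog_arm", "kwargs": {"motion": [0,0,-40,0,0,0,0,0,-90,0,0,0,0,0,-140,0,0,0,0,10,-190,0,0,0,0,25,-230,0,0,0,0,40,-244,0,0,0,0,53,-244,0,0,0,0,53,-244,0,0,0]}}

```text
time_s: 11.25
position: [0.5419, -0.1254, 0.1422]
tcp_rot: [[0.961, -0.003, 0.276], [-0.276, 0.002, 0.961], [-0.004, -1.0, 0.001]]
force: [0.3, -0.1, -4.2]
opening: 0.436
```

Request:
{"fn": "jog_arm", "kwargs": {"motion": [0,8,0,0,0,0,0,15,0,0,0,0]}}

```text
time_s: 11.5
position: [0.5434, -0.1257, 0.1286]
tcp_rot: [[0.962, 0.001, 0.275], [-0.275, -0.0, 0.962], [0.001, -1.0, -0.0]]
force: [0.5, 0.9, -3.9]
opening: 0.436
```

Request:
{"fn": "jog_arm", "kwargs": {"motion": [0,0,0,0,0,0,0,0,0,0,0,0]}}

```text
time_s: 11.75
position: [0.543, -0.1263, 0.1287]
tcp_rot: [[0.961, 0.0, 0.276], [-0.276, -0.0, 0.961], [0.0, -1.0, -0.0]]
force: [-0.5, 0.6, -3.9]
opening: 0.436
```

Request:
{"fn": "jog_arm", "kwargs": {"motion": [0,1.5,0,0,0,0,0,1.5,0,0,0,0]}}

```text
time_s: 12.0
position: [0.5431, -0.1266, 0.1278]
tcp_rot: [[0.961, 0.001, 0.276], [-0.276, -0.0, 0.961], [0.001, -1.0, 0.0]]
force: [0.3, -0.1, 1.0]
opening: 0.436
```

Request:
{"fn": "jog_arm", "kwargs": {"motion": [0,1.5,0,0,0,0,0,1.5,0,0,0,0]}}

```text
time_s: 12.25
position: [0.5432, -0.1267, 0.1277]
tcp_rot: [[0.961, 0.001, 0.276], [-0.276, -0.0, 0.961], [0.001, -1.0, -0.0]]
force: [-3.3, 1.5, 9.9]
opening: 0.439
```

Request:
{"fn": "jog_arm", "kwargs": {"motion": [0,1,0,0,0,0,0,1,0,0,0,0]}}

```text
time_s: 12.5
position: [0.5432, -0.1267, 0.1276]
tcp_rot: [[0.961, 0.002, 0.276], [-0.276, -0.001, 0.961], [0.002, -1.0, -0.0]]
force: [-4.1, 1.4, 17.4]
opening: 0.435
```

Solid now: force climbs while height stays at 0.1276. One harder press, then the left end.

Request:
{"fn": "jog_arm", "kwargs": {"motion": [0,1,0,0,0,0,0,1,0,0,0,0]}}

```text
time_s: 12.75
position: [0.5432, -0.1267, 0.1274]
tcp_rot: [[0.961, 0.002, 0.276], [-0.276, -0.001, 0.961], [0.002, -1.0, -0.0]]
force: [-5.3, 1.8, 21.3]
opening: 0.433
```

Request:
{"fn": "jog_arm", "kwargs": {"motion": [0,-16,0,0,0,0,0,-16,32,0,0,0,0,-16,64,0,0,0,0,-16,64,0,0,0,0,-4,64,0,0,0,0,-1.5,64,0,0,0,0,-1.5,64,0,0,0]}}

```text
time_s: 13.62
position: [0.5615, -0.0657, 0.1271]
tcp_rot: [[0.961, 0.003, 0.278], [-0.278, 0.0, 0.961], [0.002, -1.0, 0.001]]
force: [-1.6, 2.5, 13.2]
opening: 0.435
```

Request:
{"fn": "jog_arm", "kwargs": {"motion": [0,1,0,0,0,0,0,1,0,0,0,0]}}

```text
time_s: 13.88
position: [0.5615, -0.0656, 0.127]
tcp_rot: [[0.961, 0.003, 0.278], [-0.278, 0.0, 0.961], [0.003, -1.0, 0.001]]
force: [-3.7, 3.8, 19.2]
opening: 0.434
```

Request:
{"fn": "jog_arm", "kwargs": {"motion": [0,1,0,0,0,0,0,1,0,0,0,0]}}

```text
time_s: 14.12
position: [0.5615, -0.0656, 0.127]
tcp_rot: [[0.961, 0.003, 0.277], [-0.277, -0.0, 0.961], [0.003, -1.0, 0.001]]
force: [-4.0, 4.0, 23.5]
opening: 0.438
```

Left is also solid. Re-check the right, then tap the middle.

Request:
{"fn": "jog_arm", "kwargs": {"motion": [0,-16,0,0,0,0,0,-16,-32,0,0,0,0,-16,-64,0,0,0,0,-16,-64,0,0,0,0,-4,-64,0,0,0,0,-1,-64,0,0,0,0,-1,-64,0,0,0]}}

```text
time_s: 15.0
position: [0.5435, -0.1274, 0.1266]
tcp_rot: [[0.962, 0.002, 0.275], [-0.275, -0.003, 0.962], [0.002, -1.0, -0.003]]
force: [-5.2, -2.6, 17.6]
opening: 0.437
```

Request:
{"fn": "jog_arm", "kwargs": {"motion": [0,1.5,0,0,0,0,0,1.5,0,0,0,0]}}

```text
time_s: 15.25
position: [0.5436, -0.1275, 0.1265]
tcp_rot: [[0.962, 0.002, 0.274], [-0.274, -0.004, 0.962], [0.003, -1.0, -0.003]]
force: [-6.8, -1.8, 27.1]
opening: 0.434
```

Request:
{"fn": "jog_arm", "kwargs": {"motion": [0,-16,0,0,0,0,0,-16,32,0,0,0,0,-16,32,0,0,0,0,-4,32,0,0,0,0,-1,32,0,0,0,0,0.5,32,0,0,0,0,0.5,32,0,0,0]}}

```text
time_s: 16.12
position: [0.5525, -0.0956, 0.1258]
tcp_rot: [[0.961, 0.003, 0.276], [-0.276, 0.0, 0.961], [0.003, -1.0, 0.001]]
force: [-5.9, 5.4, 26.7]
opening: 0.437
```

Solid everywhere. Retreat and look.

Request:
{"fn": "jog_arm", "kwargs": {"motion": [0,-30,0,0,0,0,0,-60,40,0,0,0,0,-70,90,0,0,0,0,-70,150,0,0,0,0,-70,210,0,0,0,0,-70,240,0,0,0,0,-70,240,0,0,0]}}

```text
time_s: 17.0
position: [0.6177, 0.1368, 0.1902]
tcp_rot: [[0.962, -0.002, 0.273], [-0.273, 0.0, 0.962], [-0.002, -1.0, -0.0]]
force: [-1.1, -1.1, -4.8]
opening: 0.438
```

```bash
python3 chk.py c2; python3 - <<'E'
from h import *
d=np.load('c2.npz');im=d['b'];save('c2s.png',cv2.resize(im[120:340,140:440],(790,579),interpolation=2))
E
```

```text
17.0 [0.61773296 0.1367937  0.19016017] [-1.07672853 -1.14310705 -4.84906402]
722 z0 0.08703 slopes [0.0034 0.0063] L,R [0.0872 0.0868] sd 0.0019
921 z0 0.08702 slopes [-0.0059  0.0032] L,R [0.0871 0.0869] sd 0.0013
```

View pics/c2.png

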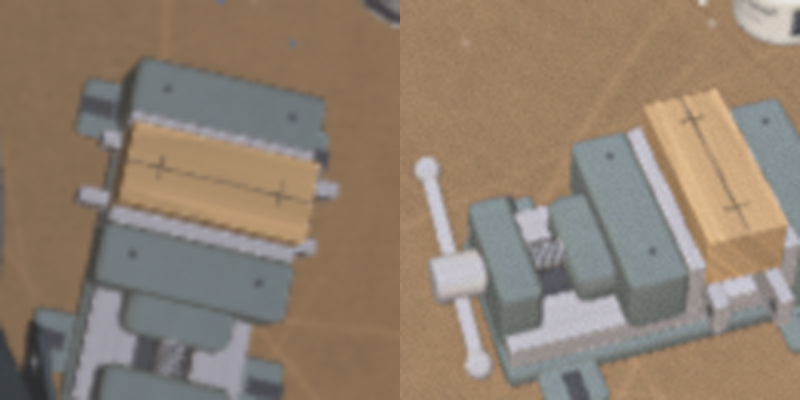

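View pics/c2s.png

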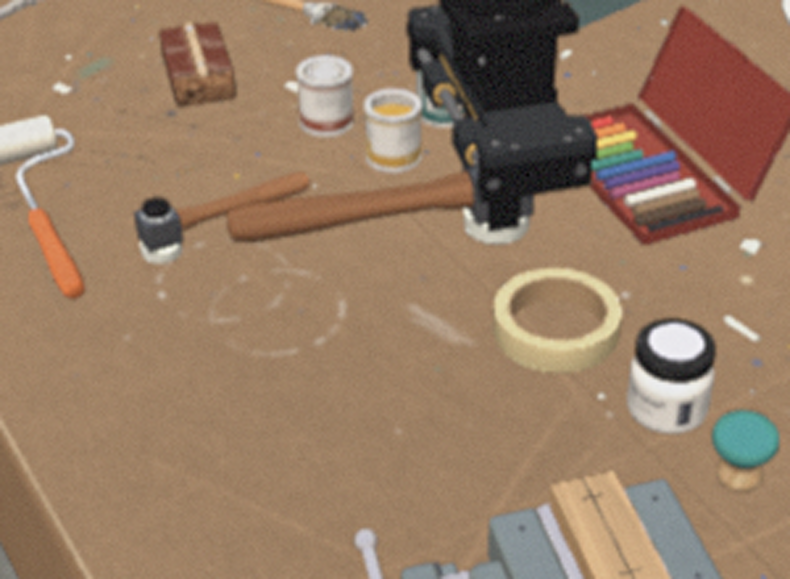

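Blank is unchanged and level at about 87 mm. Now the mallet goes back to its original, free spot.

```bash
python3 - <<'E'
from h import *
delta([.483,.270,.10],Rdown(114.2))
E
```

```text
shift [-166.1   90.7   93.7] turn [ 4.00e-02 -4.02e+01 -1.90e-01]
```

Request:
{"fn": "jog_arm", "kwargs": {"motion": [-24,5,13,0,-6,0,-50,15,27,0,-12,0,-75,25,42,0,-18,0,-100,35,56,0,-24,0,-125,50,70,0,-30,0,-150,65,84,0,-36,0,-166,80,93.7,0,-40.2,0,-166,90,93.7,0,-40.2,0,-166,90,93.7,0,-40.2,0]}}

```text
time_s: 18.23
position: [0.485, 0.2694, 0.1015]
tcp_rot: [[0.913, -0.001, -0.407], [0.407, -0.001, 0.913], [-0.001, -1.0, -0.0]]
force: [-0.5, 0.3, -4.8]
opening: 0.431
```

Request:
{"fn": "jog_arm", "kwargs": {"motion": [0,25,0,0,0,0,0,45,0,0,0,0,0,55,0,0,0,0,0,58,0,0,0,0,0,58,0,0,0,0]}}

```text
time_s: 18.85
position: [0.4851, 0.2706, 0.0446]
tcp_rot: [[0.913, 0.001, -0.409], [0.409, 0.0, 0.913], [0.001, -1.0, -0.0]]
force: [0.2, 0.3, -4.3]
opening: 0.441
```

Request:
{"fn": "jog_arm", "kwargs": {"motion": [0,1.5,0,0,0,0,0,1.5,0,0,0,0]}}

```text
time_s: 19.1
position: [0.4846, 0.2709, 0.0431]
tcp_rot: [[0.912, 0.001, -0.41], [0.41, 0.0, 0.912], [0.001, -1.0, -0.0]]
force: [0.1, -0.5, -3.9]
opening: 0.436
```

Request:
{"fn": "jog_arm", "kwargs": {"motion": [0,1.5,0,0,0,0,0,1.5,0,0,0,0]}}

```text
time_s: 19.35
position: [0.4843, 0.2708, 0.0411]
tcp_rot: [[0.912, -0.0, -0.41], [0.41, -0.0, 0.912], [-0.0, -1.0, -0.0]]
force: [0.7, 0.3, -4.2]
opening: 0.436
```

Request:
{"fn": "jog_arm", "kwargs": {"motion": [0,1,0,0,0,0,0,1,0,0,0,0]}}

```text
time_s: 19.6
position: [0.4843, 0.2707, 0.04]
tcp_rot: [[0.912, -0.0, -0.41], [0.41, -0.0, 0.912], [-0.0, -1.0, 0.0]]
force: [0.4, 0.0, -4.4]
opening: 0.436
```

Request:
{"fn": "jog_arm", "kwargs": {"motion": [0,1,0,0,0,0,0,1,0,0,0,0]}}

```text
time_s: 19.85
position: [0.4844, 0.2708, 0.0392]
tcp_rot: [[0.912, 0.0, -0.409], [0.409, 0.0, 0.912], [0.0, -1.0, -0.0]]
force: [0.2, -0.6, -3.1]
opening: 0.436
```

Request:
{"fn": "jog_arm", "kwargs": {"motion": [0,1,0,0,0,0,0,1,0,0,0,0]}}

```text
time_s: 20.1
position: [0.4844, 0.2708, 0.0391]
tcp_rot: [[0.912, 0.0, -0.41], [0.41, 0.0, 0.912], [0.0, -1.0, -0.0]]
force: [-1.6, -0.8, 4.8]
opening: 0.435
```

Request:
{"fn": "jog_arm", "kwargs": {"motion": [0,0.5,0,0,0,0,0,0.5,0,0,0,0]}}

```text
time_s: 20.35
position: [0.4844, 0.2708, 0.0392]
tcp_rot: [[0.912, 0.001, -0.41], [0.41, 0.0, 0.912], [0.001, -1.0, -0.0]]
force: [-2.1, -1.2, 8.9]
opening: 0.436
```

Standing on the bench, so I release. With the TCP-to-face distance now measured at 39.1 mm, the last blank contact was at about 86.7–87.4 mm, which agrees with tight.

Request:
{"fn": "jog_arm", "kwargs": {"motion": [0,0,0,0,0,0,0,0,0,0,0,0,0,0,0,0,0,0,0,0,0,0,0,0,0,0,0,0,0,0,0,0,0,0,0,0], "gripper": 1}}

```text
time_s: 21.1
position: [0.4843, 0.2707, 0.0376]
tcp_rot: [[0.912, -0.0, -0.409], [0.409, -0.0, 0.912], [-0.0, -1.0, 0.0]]
force: [-0.0, 0.7, 0.4]
opening: 0.973
```

Request:
{"fn": "jog_arm", "kwargs": {"motion": [0,-15,0,0,0,0,0,-40,0,0,0,0,0,-90,0,0,0,0,0,-140,0,0,0,0,0,-170,60,0,0,0,0,-180,120,0,0,0,0,-180,170,0,0,0,0,-180,170,0,0,0,0,-180,170,0,0,0]}}

```text
time_s: 22.22
position: [0.4144, 0.4255, 0.2182]
tcp_rot: [[0.912, 0.0, -0.41], [0.41, -0.0, 0.912], [0.0, -1.0, -0.001]]
force: [-0.1, -0.2, -0.0]
opening: 1.0
```

```bash
python3 chk.py c3; python3 - <<'E'
from h import *
d=np.load('c3.npz');save('c3s.png',d['b']);save('c3t.png',d['a'])
E
```

```text
22.225 [0.41443721 0.42551244 0.21815416] [-0.13522721 -0.22704268 -0.00339606]
715 z0 0.0872 slopes [-0.002  0.011] L,R [0.0876 0.0869] sd 0.002
908 z0 0.08707 slopes [0.0051 0.0033] L,R [0.0872 0.087 ] sd 0.0013
```

View pics/c3s.png

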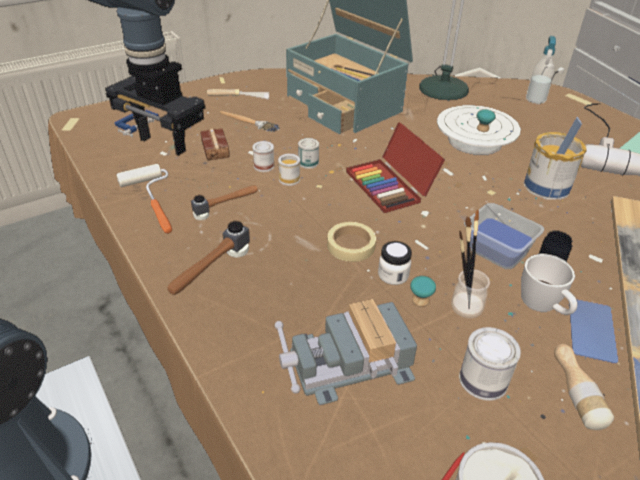

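View pics/c3t.png

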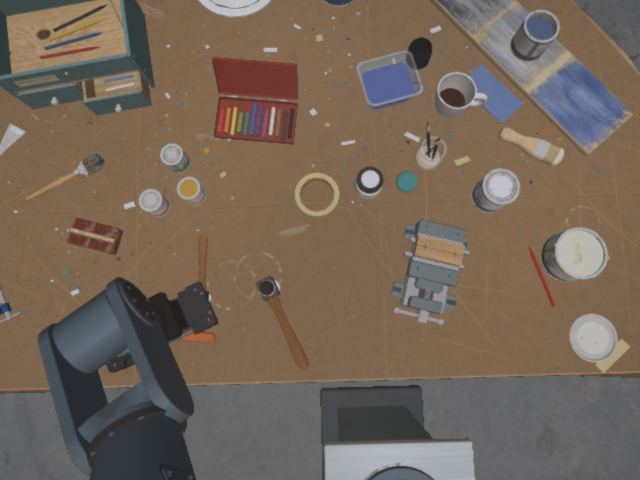

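Mallet at (268,289) stands upright, and the knob and jar are where they were. I'll refine the height and level check by averaging frames against the jaw tops (70 mm).

```bash
python3 - <<'E'
from h import *
vx=np.array([.5543,-.0973]);y=np.radians(-16);R=np.array([np.cos(y),np.sin(y)]);Q=np.array([-np.sin(y),np.cos(y)])
for n in('top','side'):
    c=bot.get_calibration(n);Ds=np.array([bot.capture(n)[1] for _ in range(10)])
    X=cloud(c,Ds.mean(0));p=X[...,:2]-vx;a=p@R;b=p@Q;z=X[...,2]
    for nm,a0,a1,zl,zh in(('blank',-.017,.017,.08,.1),('jaw+',.034,.055,.06,.078),('jaw-',-.055,-.034,.06,.078)):
        m=(a>a0)&(a<a1)&(abs(b)<.044)&(z>zl)&(z<zh);M=np.c_[np.ones(m.sum()),a[m]-(a0+a1)/2,b[m]];k=np.linalg.lstsq(M,z[m],rcond=None)[0]
        print(n,nm,m.sum(),k.round(4),np.std(z[m]-M@k).round(4))
E
```

```text
top blank 648 [0.0881 0.0031 0.0046] 0.0006
top jaw+ 379 [ 0.0707  0.0062 -0.0002] 0.0006
top jaw- 395 [ 0.0706 -0.0105 -0.0006] 0.0006
side blank 816 [ 0.088  -0.0015  0.0033] 0.0004
side jaw+ 483 [ 0.0706  0.0035 -0.0016] 0.0004
side jaw- 515 [ 0.0706 -0.0106 -0.0006] 0.0004
```

Relative to the jaws, the right end is at about 87.2 and the left about 87.55 (slope ~0.005 rad), so the left is a touch high. There's plenty of time, so I'll pick the mallet up again and finish the left end.

Request:
{"fn": "jog_arm", "kwargs": {"motion": [0,0,-60,0,0,0,0,0,-120,0,0,0,0,0,-170,0,0,0,0,10,-170,0,0,0,0,60,-170,0,0,0,0,110,-170,0,0,0,0,150,-170,0,0,0,0,176,-170,0,0,0,0,176,-170,0,0,0]}}

```text
time_s: 24.45
position: [0.4822, 0.2711, 0.0395]
tcp_rot: [[0.912, -0.005, -0.41], [0.41, -0.001, 0.912], [-0.005, -1.0, 0.001]]
force: [-0.3, 0.8, 0.2]
opening: 0.997
```

Request:
{"fn": "jog_arm", "kwargs": {"motion": [0,0,0,0,0,0,0,0,0,0,0,0,0,0,0,0,0,0,0,0,0,0,0,0,0,0,0,0,0,0,0,0,0,0,0,0,0,0,0,0,0,0], "gripper": 0}}

```text
time_s: 25.32
position: [0.4844, 0.2707, 0.0418]
tcp_rot: [[0.912, 0.0, -0.409], [0.409, 0.0, 0.912], [0.0, -1.0, 0.0]]
force: [-0.0, -0.2, 2.6]
opening: 0.434
```

Request:
{"fn": "jog_arm", "kwargs": {"motion": [0,-20,0,0,0,0,0,-60,0,0,0,0,0,-100,0,0,0,0,0,-120,0,0,0,0,0,-120,0,0,0,0]}}

```text
time_s: 25.95
position: [0.4848, 0.2709, 0.1625]
tcp_rot: [[0.912, 0.002, -0.41], [0.41, 0.001, 0.912], [0.002, -1.0, -0.0]]
force: [0.4, 0.0, -5.5]
opening: 0.435
```

```bash
python3 - <<'E'
from h import *
print(bot.read_state()['time_s']);delta([.5600,-.0645,.142],Rdown(74))
E
```

```text
25.95
shift [ -68.8   20.4 -336.8] turn [-3.000e-02  4.018e+01  1.300e-01]
```

Request:
{"fn": "jog_arm", "kwargs": {"motion": [-6,0,-30,0,4,0,-14,0,-70,0,9,0,-24,0,-120,0,15,0,-34,0,-170,0,21,0,-44,0,-220,0,27,0,-54,0,-270,0,33,0,-63,0,-310,0,37.5,0,-68.8,0,-336.8,0,40.2,0,-68.8,10,-336.8,0,40.2,0,-68.8,20.4,-336.8,0,40.2,0,-68.8,20.4,-336.8,0,40.2,0]}}

```text
time_s: 27.32
position: [0.5575, -0.0631, 0.1391]
tcp_rot: [[0.961, -0.005, 0.275], [-0.275, 0.002, 0.961], [-0.006, -1.0, 0.0]]
force: [-0.5, -0.1, -4.6]
opening: 0.434
```

Request:
{"fn": "jog_arm", "kwargs": {"motion": [0,15.5,0,0,0,0]}}

```text
time_s: 27.45
position: [0.5609, -0.0639, 0.127]
tcp_rot: [[0.961, 0.004, 0.275], [-0.275, -0.0, 0.961], [0.004, -1.0, 0.001]]
force: [-4.4, 2.5, 43.6]
opening: 0.438
```

Request:
{"fn": "jog_arm", "kwargs": {"motion": [0,0,0,0,0,0]}}

```text
time_s: 27.58
position: [0.5609, -0.0641, 0.1269]
tcp_rot: [[0.961, 0.004, 0.275], [-0.275, -0.001, 0.961], [0.004, -1.0, 0.0]]
force: [-1.0, 0.9, 3.8]
opening: 0.437
```

Request:
{"fn": "jog_arm", "kwargs": {"motion": [0,-12,0,0,0,0,0,-12,0,0,0,0,0,2.5,0,0,0,0]}}

```text
time_s: 27.95
position: [0.561, -0.0649, 0.1248]
tcp_rot: [[0.961, 0.004, 0.276], [-0.276, -0.001, 0.961], [0.005, -1.0, 0.0]]
force: [-5.2, 2.8, 59.0]
opening: 0.435
```

Request:
{"fn": "jog_arm", "kwargs": {"motion": [0,1,0,0,0,0,0,1,0,0,0,0]}}

```text
time_s: 28.2
position: [0.561, -0.065, 0.1248]
tcp_rot: [[0.961, 0.004, 0.276], [-0.276, -0.001, 0.961], [0.004, -1.0, 0.0]]
force: [-3.0, 1.4, 17.3]
opening: 0.434
```

Request:
{"fn": "jog_arm", "kwargs": {"motion": [0,-30,0,0,0,0,0,-60,40,0,0,0,0,-70,90,0,0,0,0,-70,150,0,0,0,0,-70,210,0,0,0,0,-70,210,0,0,0]}}

```text
time_s: 28.95
position: [0.6174, 0.1417, 0.1904]
tcp_rot: [[0.963, -0.001, 0.271], [-0.271, 0.001, 0.963], [-0.001, -1.0, 0.001]]
force: [-0.0, -0.7, -4.2]
opening: 0.436
```

```bash
cat > fine.py <<'E'
from h import *
print(bot.read_state()['time_s'])
vx=np.array([.5543,-.0973]);y=np.radians(-16);R=np.array([np.cos(y),np.sin(y)]);Q=np.array([-np.sin(y),np.cos(y)])
for n in('top','side'):
    c=bot.get_calibration(n);Ds=np.array([bot.capture(n)[1] for _ in range(10)])
    X=cloud(c,Ds.mean(0));p=X[...,:2]-vx;a=p@R;b=p@Q;z=X[...,2]
    for nm,a0,a1,zl,zh in(('blank',-.017,.017,.08,.1),('jaw+',.034,.055,.06,.078),('jaw-',-.055,-.034,.06,.078)):
        m=(a>a0)&(a<a1)&(abs(b)<.044)&(z>zl)&(z<zh);M=np.c_[np.ones(m.sum()),a[m]-(a0+a1)/2,b[m]];k=np.linalg.lstsq(M,z[m],rcond=None)[0]
        print(n,nm,m.sum(),k.round(5),np.std(z[m]-M@k).round(4))
E
python3 fine.py; python3 -c "
from h import *
delta([.484,.2705,.10],Rdown(114.2))"
```

```text
28.95
top blank 628 [0.08803 0.00017 0.00171] 0.0006
top jaw+ 379 [0.07066 0.00655 0.00074] 0.0006
top jaw- 396 [ 0.07062 -0.00982  0.00083] 0.0006
side blank 813 [ 0.08802 -0.0006   0.00474] 0.0004
side jaw+ 476 [ 0.0706   0.00578 -0.00058] 0.0004
side jaw- 504 [ 0.07063 -0.00673 -0.00076] 0.0004
shift [-165.1   92.3   91.3] turn [  0.   -40.22   0.  ]
```

Unchanged after 44 and 59 N taps (87.4 relative to the jaws), so it is at its solid stop. The remaining apparent slope (0.001 top, 0.005 side) is camera noise. Putting the mallet back.

Request:
{"fn": "jog_arm", "kwargs": {"motion": [-24,5,13,0,-6,0,-50,15,27,0,-12,0,-75,25,42,0,-18,0,-100,35,56,0,-24,0,-125,50,70,0,-30,0,-150,65,82,0,-36,0,-165,80,91.3,0,-40.2,0,-165,92,91.3,0,-40.2,0,-165,92,91.3,0,-40.2,0]}}

```text
time_s: 31.08
position: [0.4845, 0.2701, 0.0996]
tcp_rot: [[0.913, -0.0, -0.409], [0.409, -0.001, 0.913], [-0.001, -1.0, -0.0]]
force: [0.1, -0.2, -4.3]
opening: 0.432
```

Request:
{"fn": "jog_arm", "kwargs": {"motion": [0,25,0,0,0,0,0,45,0,0,0,0,0,56,0,0,0,0,0,60,0,0,0,0,0,60,0,0,0,0]}}

```text
time_s: 31.7
position: [0.4847, 0.2704, 0.0405]
tcp_rot: [[0.913, 0.001, -0.409], [0.409, 0.0, 0.913], [0.001, -1.0, -0.0]]
force: [0.1, -0.3, -5.0]
opening: 0.435
```

Request:
{"fn": "jog_arm", "kwargs": {"motion": [0,1,0,0,0,0,0,1,0,0,0,0]}}

```text
time_s: 31.95
position: [0.4844, 0.2706, 0.0397]
tcp_rot: [[0.912, 0.001, -0.409], [0.409, 0.0, 0.912], [0.001, -1.0, -0.0]]
force: [-0.4, 0.3, -4.2]
opening: 0.436
```

Request:
{"fn": "jog_arm", "kwargs": {"motion": [0,1,0,0,0,0,0,1,0,0,0,0]}}

```text
time_s: 32.2
position: [0.4842, 0.2705, 0.0384]
tcp_rot: [[0.912, 0.0, -0.41], [0.41, 0.0, 0.912], [0.0, -1.0, -0.0]]
force: [-0.4, -0.2, -2.9]
opening: 0.439
```

Request:
{"fn": "jog_arm", "kwargs": {"motion": [0,1,0,0,0,0,0,1,0,0,0,0]}}

```text
time_s: 32.45
position: [0.4842, 0.2705, 0.0383]
tcp_rot: [[0.912, 0.001, -0.41], [0.41, 0.0, 0.912], [0.001, -1.0, -0.0]]
force: [-1.2, -0.3, 5.6]
opening: 0.434
```

Request:
{"fn": "jog_arm", "kwargs": {"motion": [0,0.5,0,0,0,0,0,0.5,0,0,0,0]}}

```text
time_s: 32.7
position: [0.4841, 0.2705, 0.0383]
tcp_rot: [[0.912, 0.001, -0.41], [0.41, 0.0, 0.912], [0.001, -1.0, -0.0]]
force: [-2.4, -1.1, 9.0]
opening: 0.43
```

Request:
{"fn": "jog_arm", "kwargs": {"motion": [0,0,0,0,0,0,0,0,0,0,0,0,0,0,0,0,0,0,0,0,0,0,0,0,0,0,0,0,0,0,0,0,0,0,0,0], "gripper": 1}}

```text
time_s: 33.45
position: [0.484, 0.2704, 0.0366]
tcp_rot: [[0.912, -0.0, -0.409], [0.409, -0.0, 0.912], [-0.0, -1.0, 0.0]]
force: [0.0, -0.2, -0.1]
opening: 0.976
```

Request:
{"fn": "jog_arm", "kwargs": {"motion": [0,-15,0,0,0,0,0,-40,0,0,0,0,0,-90,0,0,0,0,0,-140,0,0,0,0,0,-170,60,0,0,0,0,-180,120,0,0,0,0,-180,170,0,0,0,0,-180,170,0,0,0,0,-180,170,0,0,0]}}

```text
time_s: 34.58
position: [0.4142, 0.4252, 0.2172]
tcp_rot: [[0.912, 0.0, -0.41], [0.41, -0.0, 0.912], [0.0, -1.0, -0.001]]
force: [-0.2, -0.2, -0.6]
opening: 1.001
```

```bash
python3 chk.py c5; python3 - <<'E'
from h import *
d=np.load('c5.npz');save('c5s.png',d['b'])
E
```

```text
34.575 [0.4141895  0.42523921 0.2172284 ] [-0.23875159 -0.21979297 -0.64521793]
718 z0 0.087 slopes [0.0053 0.0069] L,R [0.0872 0.0868] sd 0.0019
913 z0 0.08708 slopes [-0.0036  0.0042] L,R [0.0872 0.0869] sd 0.0012
```

View pics/c5s.png

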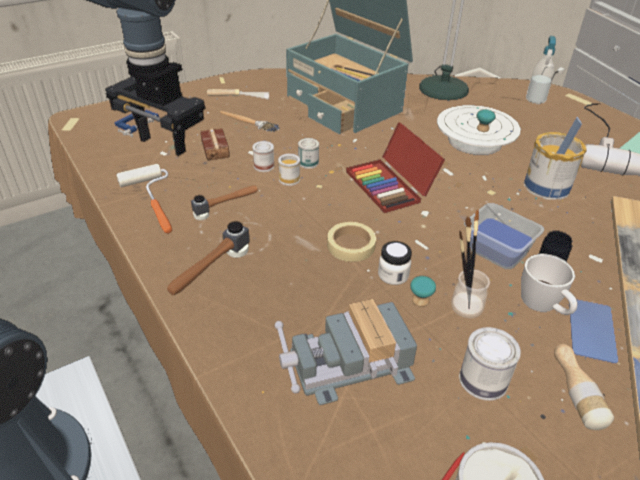

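The mallet is upright at (235,235), the blank is down level, and the knob at (423,288) and jar at (395,262) are in place.

```bash
python3 -c "
from rig import bot
print(bot.hand_in())"
```

```text
the job is handed in; nothing more can be done
None
```

I tapped the blank down with the larger mallet, alternating between the two pencilled crosses, until both ends met a solid stop. I then stood the mallet back on its white face at its original spot and handed the job in at about 35 s of the 67 s.

**Height and stop:** The blank's top measures about 87.0 to 87.4 mm above the bench, against 87.3 mm when tight. The last left-end taps gave force readings of 44 and 59 N without lowering it further.

**Not tested:** I did not try to slide the parallels. That they are held is inferred from the height and the solid stop.

**Disagreements:**
- **Left end:** a slight slope of about 0.001–0.005 rad remained, left end higher. After my first hand-back I judged the left end about 0.3 mm high, so I picked the mallet up again for those taps. The slope stayed at 0.001 (top camera) and 0.005 (side camera), so I put it down to camera noise.
- **Mallet position:** the side camera placed the mallet head about 9 mm away from where the top and wrist cameras did. I used the latter two.
- **Grip:** the mallet slid about 3 mm in the fingers during the taps.

In the last picture the knob and varnish jar are where they started.

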